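# Wedge a gear fast in a hinged-leaf drill jig

## Robot

A 7-joint arm with a two-finger parallel gripper is mounted at the origin on a cart in front of the work surface, level with it; the furniture and walls round the work are solid. World frame = base frame: x ahead of the robot, y to its left, z up, the work surface at z = 0. Lengths are in mm, angles in rad, forces in N, time in s.
With the tool pointing down it reaches from about 400 to 750 mm from the base axis. Payload 19.5 kg.
Tool frame: the origin (TCP) lies midway between the tips of the shut fingers; the grasp point (between the pads) lies 19 mm behind it (bot.grasp_offset is the distance from the TCP to the grasp point, in mm); z points along the fingers, y is the line along which they close (so a half turn about z gives the same grasp; the last joint's range is limited). The gripper opens to 85 mm and grips with 20 to 120 N. Pads are 22 mm wide; open, the fingers measure 114 mm over their backs; the gripper's body (76 mm by 85 mm) begins 54 mm behind the grasp point. The pads swing forward as they close: fully open they stand 13 mm farther back than shut.
Start: joints at [-1.143, 0.707, -0.028, 1.485, 0.022, 0.951, -0.075], TCP at [260.291, 512.683, 231.268] pointing down, gripper open.
Joint ranges: [-2.71, 2.71], [-0.32, 2.16], [-1.57, 1.52], [0, 2.45], [-1.46, 4.6], [0, 2.02], [-2.83, 2.83]. Speed limits (rad/s): [1.89, 1.89, 2.57, 2.57, 3.01, 3.01, 3.01].

## Interface

Orientations are given as a unit quaternion [x, y, z, w].
In Python, from rig import bot gives the robot as it stands. The module is installed in compiled form; this text tells all that it offers. Calls block until the motion is done:
- bot.goto(position, orientation): joint-space move of the TCP to a pose.
- bot.move_l(position, frame=None, v=150, contact_N=None): straight line of the TCP; frame=None keeps the orientation; v is the mean speed in mm/s. With contact_N (N) it stops when the force on the tool has changed by that much, and returns True; else False.
- bot.set_joints(angles): joint-space move.
- bot.command_gripper(opening): finger opening in mm; the grip force is fixed at half the most; returns when the fingers have stopped.
- bot.wait(seconds).
- bot.solve_ik(position, orientation): joint angles nearest the present ones, or None.
- bot.get_state(): the state.
- bot.capture(name): name is "side" or "top" or "wrist"; returns the picture (480x640x3 uint8, red, green, blue); there is no depth.
- bot.get_calibration(name): a dict with "mtx" (3x3 intrinsics, pixels), "eye" and "rotation" of the camera in the world. Camera axes: x right, y down, z forward; pixel columns grow to the right and rows downward; lengths in mm; the calibration is good to about 2 mm. A picture is of the moment at which its call begins: read the wrist's pose just before it. get_calibration takes no time and is no camera call; for the wrist camera it gives the pose at the moment of the call.
A pose or a line that the arm cannot do raises bot.IKError and nothing moves.
- bot.finish_job(): hands the job in; it is judged then, once.
The state is a dict: "clock": time; "qpos": joint angles; "qd": joint speeds; "joint_efforts": joint torques, N m; "position": TCP position; "orientation": TCP orientation; "ft_force": force on the tool from outside, world axes, zero at the start; "torque": the same for the moment, N m; "width": finger opening in mm; "finger_force": force on a finger pad.
Only numpy, scipy, OpenCV 4.12 (cv2) and the standard library are available. Lean on these libraries where they do the work, as an engineer would, in place of code of your own. Each camera call takes 0.05 s, during which the arm holds its last target. There are 200 camera calls.

## Task

The gear in the drill jig has to be clamped for drilling. Swing the jig's hinged leaf over and let it sink onto the gear, then take the loose curved wedge hook from the bench, lay it flat on the leaf around the drill bush and sweep it tip first through the eye, turning it along its own curve, until it wedges between the eye and the leaf and takes a push of about 10 N to move further (much less will not hold, and beyond 13 N the leaf's foot marks the gear). Leave it wedged there and let go, with the gear still in its place and the other things on the bench undisturbed.

Things in the scene. Friction and masses are not known exactly. Their poses are not given: they have to be found in the camera images.
- jig: Drill jig, fixed: dark steel base plate 176 x 100 x 22 mm with a hinged steel leaf over a gear. Origin on the bench straight below the drill bush; z up; +x points from the bush to the leaf's hinge, -x to the eye. Shut, the leaf is level, 70 mm wide, 12 mm thick, top at z = 62 mm, and reaches from the hinge to x = -72 mm; a slot 13 mm wide in its last 40 mm passes over the eye.
- jig_hinge (a point): Middle of the hinge axis, which lies along the jig's y (jig frame 70, 0, 56 mm); axes as the jig's. Cheeks either side at y = 37 to 49 mm, up to z = 69 mm. The hinge is damped: pushed over the top, the leaf sinks shut by itself in about two seconds, until its foot rests on the gear.
- jig_bush (a point): Centre of the drill bush on the top face of the shut leaf (jig frame 0, 0, 62 mm); axes as the jig's. The bush is a round collar 26 mm across that stands 8 mm above the leaf.
- jig_eye (a point): Nominal middle of the eye's opening above the shut leaf (jig frame -50, 0, 66 mm); axes as the jig's. The eye is an upright ring of 8 mm bar in the jig's x-z plane, passed along y; opening 16 mm wide. Its upper bar's underside is nominally 10 mm above the leaf, but the bolt is set by hand: really 7 to 13 mm, not measured.
- leaf_edge (a point): Middle of the leaf's free edge at half thickness, 142 mm from the hinge axis; z = 56 mm when shut. At the start the leaf stands open, leaning 6 to 16 degrees back beyond upright, away from the eye.
- hook: Curved steel wedge hook, 120 to 180 g, lying flat on the bench, handle up. Bar 10 mm wide, flat underneath, bent to an arc of 50 mm mean radius. Origin: centre of the arc (empty space), level with the underside; z up; x points to the tip. From above the bar runs clockwise from the tip (0 degrees) to the handle (-120 degrees), so it is threaded by turning it anticlockwise about its origin.
- hook_tip (a point): Tip of the hook: 50 mm from the hook's origin along its x, 3 mm above the underside. The bar's height is 4.5 mm at the tip, 6 mm 12 degrees behind it, grows evenly to 17 mm at 76 degrees, then stays. For threading it lies on the shut leaf, origin on the bush axis, and the tip enters the eye from the jig's +y side. Friction 0.5 to 0.7: it stays where it is left.
- hook_grip (a point): Where to hold the hook: on the handle, an upright lug at its heel (-120 degrees, 50 mm from the origin), 12 mm thick along the arc, 24 mm wide across it, 48 mm high; this point is 40 mm above the underside; axes as the hook's. The lug is thicker below 17 mm and the bar begins there: keep fingertips 18 mm or more above the underside.
- gear: Small steel spur gear, 56 mm across, 20 mm high, loose, between three dowels on the jig's base below the bush, underside 22 mm above the bench. Origin at the centre of its underside.
- foot: Round brass sprung foot, 27 mm across, under the leaf below the bush; it presses on the gear. Origin on the leaf's mid plane. It presses with some 3 N from the leaf's weight plus 1.7 times what the hook takes up at the eye, and yields 1 mm per 35 N.
- oil_bottle: Bystander: small white oil bottle with a red spout, 40 x 40 x 105 mm, standing. Origin at its foot.
- bush_brass: Bystander: flanged brass bush, 40 mm across, 28 mm high. Origin under its centre.
- vee_block: Bystander: blackened vee block, 43 x 57 x 46 mm. Origin under its centre.
Not all that is in view belongs to the job. What is shaped like the hook but pink is not meant.

How it is judged (in metres and radians):
On the way, in this order (a step that is already met when the one before it is completed fails the run):
1. the leaf is swung down onto the gear (z of leaf_edge in the frame of jig below 0.06 m), for 0.2 s.
2. the hook lies flat on the leaf round the bush with its tip through the eye (z of leaf_edge in the frame of jig below 0.06 m and y of hook_tip in the frame of jig_eye between -0.06 and -0.012 m and horizontal distance between hook and jig_bush below 0.01 m and z of hook in the frame of jig_bush below 0.008 m and angle between hook's own z axis and vertical below 0.15 rad), for 0.2 s.
At the end, for the whole second after the job is handed in: Leaf shut (edge below 60 mm); hook at rest flat on it (8 mm, 0.15 rad), arc centre within 10 mm of the bush axis, tip 12 to 60 mm past the eye towards -y; the foot presses the gear with 10 to 30 N; gear within 5 mm of its place (all of step 2 and contact force between foot and gear between 10 and 30 N and z of gear in the frame of jig below 0.024 m and horizontal distance between gear and jig below 0.005 m and linear speed of hook below 0.02 m/s); the robot touches nothing.
It fails at once if the foot pressed on the gear with more than 30 N (contact force between foot and gear above 30 N).
It fails at once if a bystander was moved by more than 20 mm (distance of any of oil_bottle, bush_brass, vee_block from where it was at the start of the episode above 0.02 m).
It also fails if it takes over 72 s, if anything falls off the work surface, if the arm or the gripper's body presses on something with over 40 N, if the wrist force passes 120 N, or if a joint passes its speed limit or range.

## Working session

There is one attempt and no reset: what is moved stays moved. The work goes in short steps, each a Python script; the robot and the scene stay as the last script left them, time stands still between calls to the robot, and variables do not carry over. Pictures are saved under pics/ and viewed, at most 10 in all, crops included, and the job is handed in when it is done.

```bash
mkdir -p pics; python3 - <<'E'
from rig import bot
import cv2,numpy as np
for n in("top","side"):
    cv2.imwrite(f"pics/{n}0.png",bot.capture(n)[:,:,::-1]); c=bot.get_calibration(n); print(n,np.round(c["mtx"],1).tolist(),np.round(c["eye"],1),np.round(c["rotation"],4).tolist())
s=bot.get_state();print(s["orientation"],s["clock"],bot.grasp_offset)
E
```

```text
top [[573.3, 0.0, 315.9], [0.0, 573.3, 243.7], [0.0, 0.0, 1.0]] [430.  -67.  935.6] [-0.701, 0.71, -0.0538, 0.0401]
side [[592.1, 0.0, 311.4], [0.0, 592.1, 240.1], [0.0, 0.0, 1.0]] [ 378.6 -881.1  648.8] [0.879, -0.0938, 0.0476, -0.4651]
[ 2.32754758e-01  9.72535356e-01 -4.39235507e-04 -1.05141988e-04] 0.1 18.700000000000003
```

View pics/top0.png

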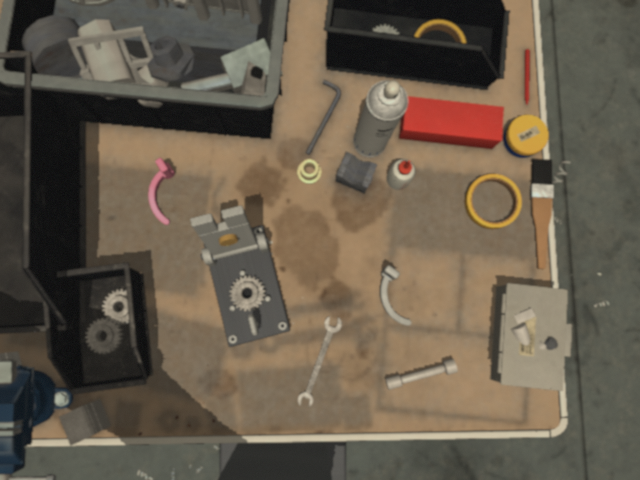

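View pics/side0.png

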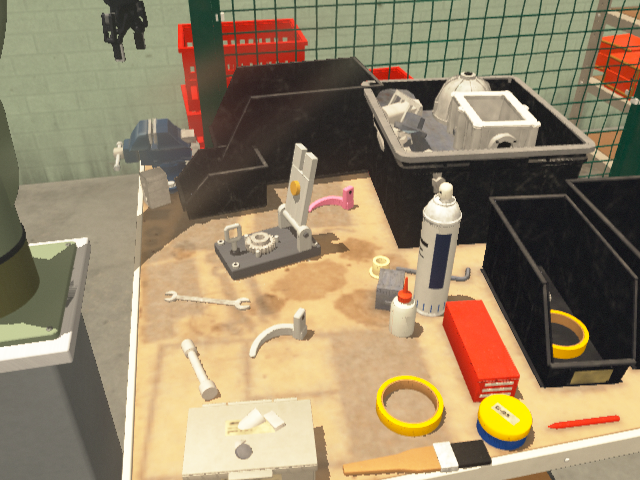

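```bash
cat > h.py <<'E'
from rig import bot
import cv2,numpy as np
from scipy.spatial.transform import Rotation as R
def cam(n):
    c=bot.get_calibration(n); r=np.array(c["rotation"]); 
    return np.array(c["mtx"]),np.array(c["eye"]),(R.from_quat(r).as_matrix() if r.size==4 else r)
def p2w(c,uv,z):
    K,e,r=c; d=r@np.linalg.inv(K)@[uv[0],uv[1],1]; return e+d*(z-e[2])/d[2]
def w2p(c,p):
    K,e,r=c; q=K@(r.T@(np.array(p)-e)); return q[:2]/q[2]
def down(yaw): # tool y axis at world angle yaw, pointing down
    y=np.array([np.cos(yaw),np.sin(yaw),0]); z=np.array([0,0,-1.]); return R.from_matrix(np.c_[np.cross(y,z),y,z]).as_quat()
def shot(name,n="wrist"):
    c=cam(n); cv2.imwrite(f"pics/{name}.png",bot.capture(n)[:,:,::-1]); np.savez(f"pics/{name}.npz",*c); return c
def load(name):
    d=np.load(f"pics/{name}.npz"); return [d[k] for k in d.files]
E
python3 - <<'E'
from h import *
c=cam("top")
for nm,uv,z in [("c1",(231,346),22),("c2",(289,330),22),("gear",(247,293),42),("hinge cheekL",(203,250),69),("cheekR",(265,235),69),("leaf top L",(203,222),190),("leaf top R",(235,212),190),("heel",(389,270),48),("tip",(408,323),3),("mid",(383,300),8)]:
    print(nm,np.round(p2w(c,uv,z),1))
w=cam("wrist"); s=bot.get_state(); print(w[1]-s["position"],np.round(w[2],2),R.from_quat(s["orientation"]).as_matrix().round(2),w[0])
E
```

```text
c1 [391.8  49.7  22. ]
c2 [415.3 -41.3  22. ]
gear [473.3  22.8  42. ]
hinge cheekL [538.   86.9  69. ]
cheekR [560.   -7.1  69. ]
leaf top L [560.   65.8 190. ]
leaf top R [572.9  23.9 190. ]
heel [ 505.9 -198.2   48. ]
tip [ 423.5 -233.     3. ]
mid [ 460.8 -192.9    8. ]
[-68.27479684  35.32932498 143.22408692] [[ 0.45  0.85  0.27]
 [ 0.89 -0.43 -0.14]
 [-0.    0.3  -0.95]] [[-0.89  0.45 -0.  ]
 [ 0.45  0.89 -0.  ]
 [ 0.   -0.   -1.  ]] [[356.82506885   0.         325.79944462]
 [  0.         356.82506885 240.3001448 ]
 [  0.           0.           1.        ]]
```

```bash
cat >> h.py <<'E'
J0=np.array([473.3,22.8]); JY=np.radians(13.8)
def j2w(x,y,z): 
    c,s=np.cos(JY),np.sin(JY); return np.array([J0[0]+c*x-s*y,J0[1]+s*x+c*y,z])
E
python3 - <<'E'
from h import *
print("binrim",p2w(cam("top"),(270,105),150))
bot.command_gripper(0)
for yaw in (JY-np.pi/2,JY+np.pi/2):
    q=bot.solve_ik(j2w(135,0,235),down(yaw)); print(q if q is None else np.round(q,2))
yaw=JY-np.pi/2
bot.goto(j2w(135,0,260),down(yaw))
print(bot.get_state()["position"],bot.get_state()["clock"])
bot.move_l(j2w(135,0,165))
print(bot.move_l(j2w(30,0,165),v=80,contact_N=25))
s=bot.get_state();print(s["position"],s["ft_force"],s["clock"])
bot.move_l(np.array(s["position"])+[0,0,110],v=200)
bot.goto(j2w(60,0,300),down(yaw))
shot("jig1"); print(bot.get_state()["clock"])
E
```

```text
binrim [735.25201466 -20.27085532 150.        ]
[-0.4   0.82  0.57  1.36 -0.46  1.09 -1.09]
[ 0.01  0.77 -0.32  1.35  0.25  1.07  1.46]
[604.27652955  56.05311072 259.9024908 ] 2.925
False
[502.43386124  29.6768037  165.07942393] [-0.9609051  -5.4455512   0.90175269] 5.1667
6.2083
```

View pics/jig1.png

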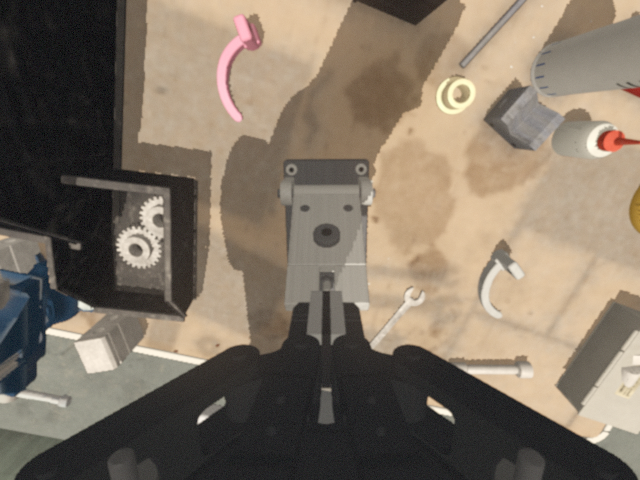

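```bash
python3 - <<'E'
from h import *
c=load("jig1")
for nm,uv,z in [("bush",(326,234),70),("screwL",(291,169),24),("screwR",(361,169),24),("leafL",(286,305),62),("leafR",(368,303),62),("leafHL",(290,190),62)]:
    print(nm,np.round(p2w(c,uv,z),1))
print(np.round([w2p(c,j2w(*p)) for p in [(0,0,70),(88,50,22),(88,-50,22),(-72,35,62),(-72,-35,62),(70,0,69)]]))
hc=np.array([445.,-245.])
print([p2w(c,uv,z).round() for uv,z in [((509,262),48),((497,317),3),((487,283),8)]])
# look at the hook from ~ behind, camera 77mm on tool +x
yaw=JY-np.pi/2
bot.goto([430,-215,230],down(yaw))
shot("hook1"); print(bot.get_state()["clock"])
E
```

```text
bush [499.7  29.   70. ]
screwL [552.9  83.6  24. ]
screwR [572.1   5.   24. ]
leafL [400.7  53.6  62. ]
leafR [426.4 -40.2  62. ]
leafHL [536.   77.5  62. ]
[[326. 257.]
 [283. 172.]
 [369. 172.]
 [296. 312.]
 [355. 312.]
 [326. 195.]]
[array([ 511., -191.,   48.]), array([ 420., -235.,    3.]), array([ 467., -199.,    8.])]
7.3417
```

View pics/hook1.png

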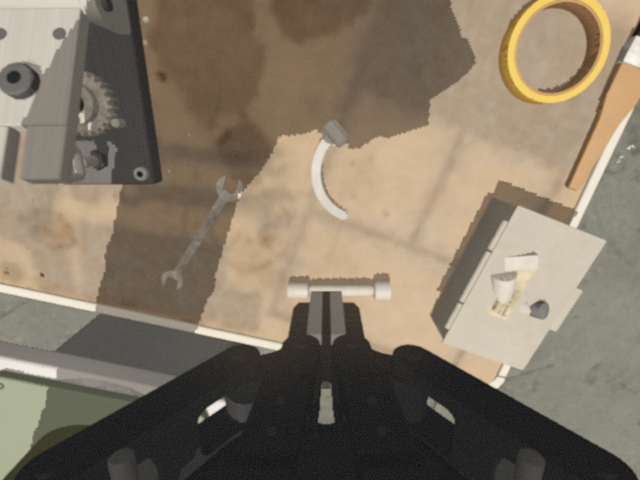

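```bash
python3 - <<'E'
from h import *
c=load("hook1")
l=p2w(c,(333,131),48);t=p2w(c,(346,216),4);print(l,t,np.linalg.norm((l-t)[:2]))
# origin: from chord
d=(l-t)[:2];m=(l+t)[:2]/2;n=d/np.linalg.norm(d)
# tip->heel clockwise ; origin is at the side 25mm from chord
for s in(1,-1):
    o=m+s*25*np.array([-n[1],n[0]]); h=np.arctan2(*(t[:2]-o)[::-1]); g=np.arctan2(*(l[:2]-o)[::-1]); print(o,np.degrees([h,g]))
im=cv2.imread("pics/hook1.png")
cr=cv2.resize(im[100:240,270:400],None,fx=5,fy=4.2*5/4.2,interpolation=cv2.INTER_CUBIC)[:600]
o=None
for s in(1,-1):
    o=m+s*25*np.array([-n[1],n[0]]); h=np.arctan2(*(t[:2]-o)[::-1]); g=np.arctan2(*(l[:2]-o)[::-1])
    if abs((np.degrees(h-g)+360)%360-120)<20: break
def hp(a,r,z): return [o[0]+r*np.cos(a),o[1]+r*np.sin(a),z]
for k in range(0,116,5):
    a=h-np.radians(k); z=4.5+1.5*k/12 if k<12 else 6+11*min(k-12,64)/64
    for r,zz in((45,z),(55,z)):
        u=w2p(c,hp(a,r,zz)); cv2.circle(cr,(int((u[0]-270)*5),int((u[1]-100)*5)),2,(0,0,255),-1)
a0=h-np.radians(120)
for dt in(-6,6):
  for dr in(-12,12):
    p=np.array(hp(a0,50+dr,48))+dt*np.array([-np.sin(a0),np.cos(a0),0]); u=w2p(c,p); cv2.circle(cr,(int((u[0]-270)*5),int((u[1]-100)*5)),3,(255,0,0),-1)
cv2.imwrite("pics/hc.png",cr)
E
```

```text
[ 505.04085179 -202.2547984    48.        ] [ 424.34942172 -237.75467822    4.        ] 88.15525142388559
[ 454.62770479 -197.12140783] [-126.69200128   -5.81418468]
[ 474.76256871 -242.88806879] [174.18581532  53.30799872]
```

View pics/hc.png

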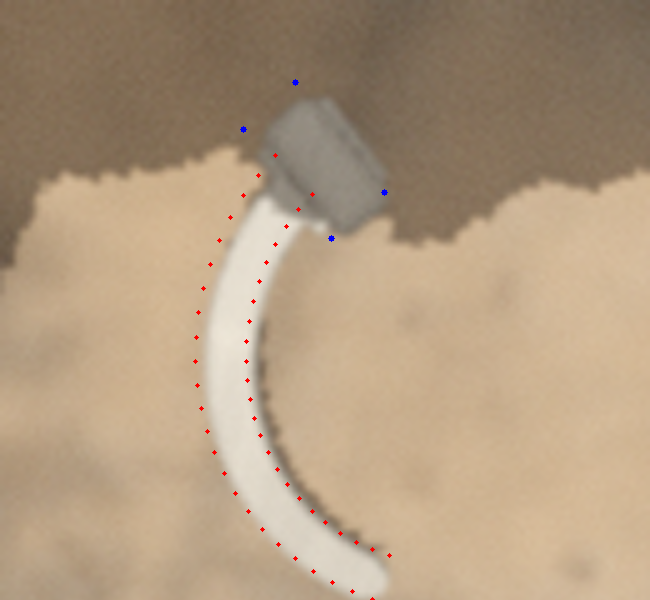

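```bash
python3 - <<'E'
from h import *
bot.goto(j2w(-40,0,230),down(JY-np.pi/2))
c=shot("jig2"); print(bot.get_state()["clock"])
im=cv2.imread("pics/jig2.png")
cv2.imwrite("pics/jig2c.png",cv2.resize(im[60:360,180:480],(600,600),interpolation=cv2.INTER_CUBIC))
print(np.round([w2p(c,j2w(*p)) for p in [(0,0,70),(-72,35,62),(-72,-35,62),(-50,0,80),(-88,50,22)]]))
E
```

```text
8.3
[[325. 175.]
 [287. 252.]
 [363. 252.]
 [325. 235.]
 [277. 254.]]
```

View pics/jig2c.png

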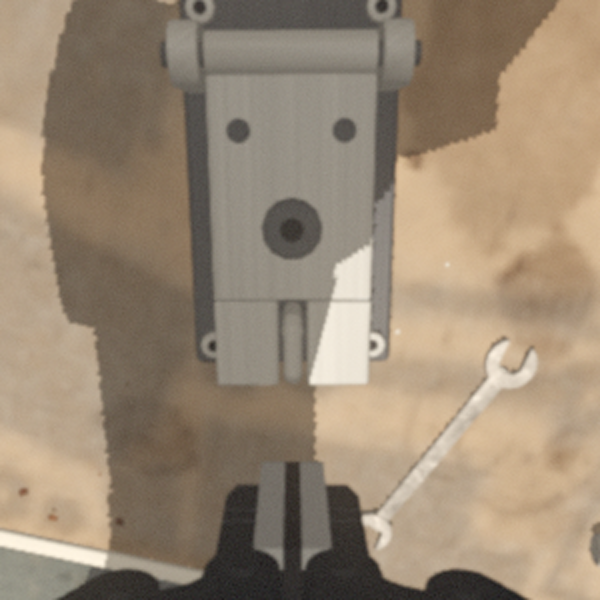

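```bash
cat >> h.py <<'E'
J0=j2w(0,-0.7,0)[:2]
def sweep_pose(o,ang,z): # o jig xy of hook origin, ang = jig angle of tip (deg); returns TCP pose
    a=np.radians(ang-120); p=j2w(o[0]+50*np.cos(a),o[1]+50*np.sin(a),z); return p,down(a+JY-np.pi/2)
E
python3 - <<'E'
from h import *
c=load("hook1")
l=p2w(c,(335.3,132),48);t=p2w(c,(347,216.5),4);d=(l-t)[:2];m=(l+t)[:2]/2;n=d/np.linalg.norm(d)
o=m-25*np.array([-n[1],n[0]]); g=np.arctan2(*(l[:2]-o)[::-1]);h=np.arctan2(*(t[:2]-o)[::-1]);rad=(h+g+np.radians(120))/2-np.radians(120)
print(l,t,np.linalg.norm(d),np.degrees([g,h,rad]))
for ang in(140,180,230):
    q=bot.solve_ik(*sweep_pose((0,0),ang,90)); print(ang,None if q is None else np.round(q,2))
yaw=rad-np.pi/2
# use the measured lug position (its top is what is gripped)
p=np.array([l[0],l[1],21.5])
bot.command_gripper(45)
bot.goto(p+[0,0,80],down(yaw)); shot("hov")
print(bot.move_l(p,v=80,contact_N=8))
bot.command_gripper(0)
s=bot.get_state();print(s["position"],s["width"],s["finger_force"],s["ft_force"],s["qpos"],s["clock"])
bot.move_l(p+[0,0,110],v=150)
s=bot.get_state();print(s["width"],s["ft_force"],s["clock"])
shot("lift")
E
```

```text
[ 504.71130173 -204.40732035   48.        ] [ 424.07539419 -238.92671129    4.        ] 87.71395519411658 [ 52.85990372 173.49062033  53.17526203]
140 [-0.35  0.88  0.36  1.85 -0.58  0.52 -0.57]
180 [-0.32  0.84  0.21  1.93 -0.39  0.41 -0.1 ]
230 [-0.22  0.79  0.01  2.08 -0.03  0.27  0.41]
False
[ 504.84704722 -204.47423538   21.83016064] 10.618764763572187 58.496564626693726 [-1.30508853 -0.76636497  5.49252025] [ 0.23282967  1.0004011   0.18005504  1.77239392 -0.39365646  0.4037181
  0.05295879] 11.4167
11.13373844376735 [ 0.567777    0.17375499 -1.12977808] 12.3
```

View pics/lift.png

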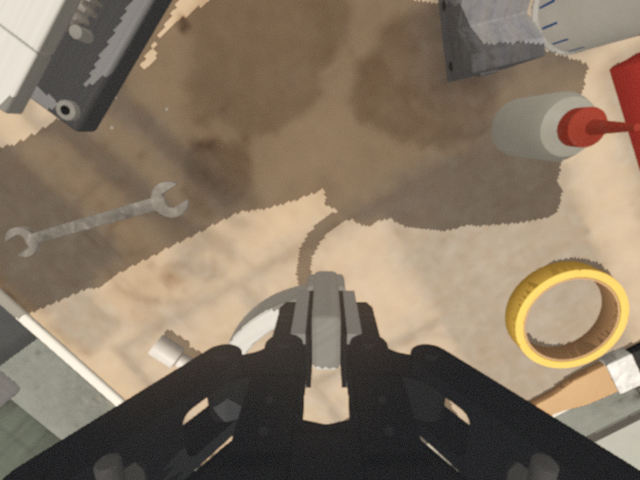

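```bash
python3 - <<'E'
from h import *
p,q=sweep_pose((0,0),143,125)
bot.goto(p,q)
bot.wait(0.3); f0=bot.get_state()["ft_force"]
p2=p.copy();p2[2]=80
print(bot.move_l(p2,v=40,contact_N=4))
s=bot.get_state();print(p,s["position"],s["ft_force"]-f0,s["clock"])
bot.command_gripper(40)
s=bot.get_state();print(s["position"],s["ft_force"],s["clock"])
bot.move_l(np.array(s["position"])+[0,0,70],v=200)
bot.goto(j2w(-40,0,230),down(JY-np.pi/2))
c=shot("laid"); print(bot.get_state()["clock"])
im=cv2.imread("pics/laid.png")
cr=cv2.resize(im[110:290,220:460],(800,600),interpolation=cv2.INTER_CUBIC);k=800/240
def dot(pj,col):
    u=w2p(c,j2w(*pj)); cv2.circle(cr,(int((u[0]-220)*k),int((u[1]-110)*k)),2,col,-1)
for t in range(0,116,5):
    z=62+(4.5+1.5*t/12 if t<12 else 6+11*min(t-12,64)/64); a=np.radians(143-t)
    for r in(45,55): dot((r*np.cos(a),r*np.sin(a),z),(0,0,255))
a=np.radians(23)
for dt in(-6,6):
  for dr in(38,62): dot((dr*np.cos(a)-dt*np.sin(a),dr*np.sin(a)+dt*np.cos(a),110),(255,0,0))
for b in range(0,360,20): dot((13*np.cos(np.radians(b)),13*np.sin(np.radians(b)),70),(0,255,0))
for e in ((-72,35),(-72,-35)): dot((*e,62),(0,255,0))
cv2.imwrite("pics/laidc.png",cr)
E
```

```text
True
[513.50354197  52.07138593 125.        ] [513.41362559  52.0592538   83.80555933] [-1.05473711 -0.32373496 10.95118456] 14.6083
[513.11308072  52.12625412  83.29054886] [ 0.23841718 -0.11945723  0.22619975] 15.0
16.0917
```

View pics/laidc.png

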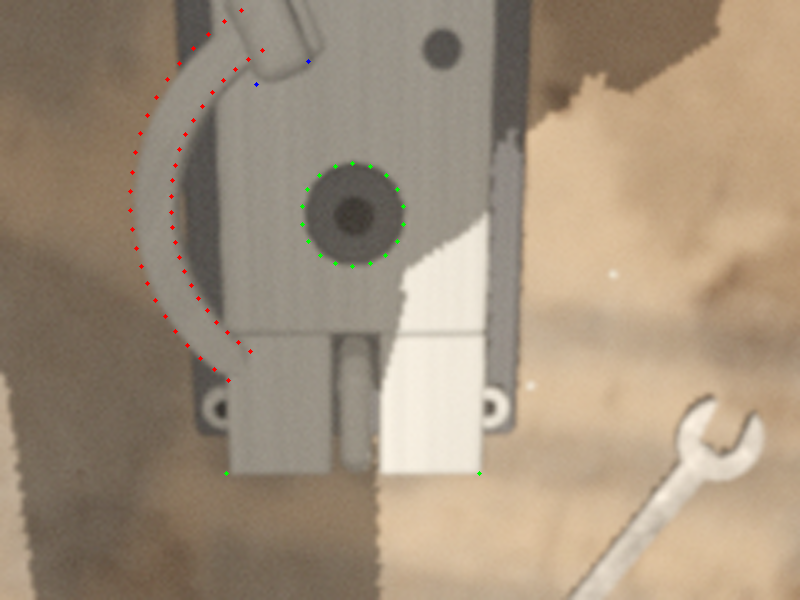

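```bash
cat > sw.py <<'E'
from h import *
import json
jy=np.array([-np.sin(JY),np.cos(JY),0]); jx=np.array([np.cos(JY),np.sin(JY),0])
def run(ang,end,step,Z,fb,lim,O=(-1,1.9)):
    while ang<end:
        ang+=step; w=min(1,(ang-143)/20)
        p,q=sweep_pose((O[0]*w,O[1]*w),ang,Z)
        bot.move_l(p,frame=q,v=40)
        s=bot.get_state(); f=np.array(s["ft_force"])-fb
        print(round(ang,1),"jx %.1f jy %.1f z %.1f"%(f@jx,f@jy,f[2]),"m",np.round(s["torque"],2),"t",round(s["clock"],1))
        if np.hypot(f@jx,f@jy)>lim or abs(f[2])>12: break
    return ang
E
python3 - <<'E'
from sw import *
p,q=sweep_pose((0,0),143,150)
bot.goto(p,q); f=bot.get_state()["ft_force"]; bot.wait(.2); fb=np.array(bot.get_state()["ft_force"])
p[2]=83.8; bot.move_l(p,v=100); bot.command_gripper(0); bot.wait(.2)
s=bot.get_state();print(fb,s["width"],s["position"],s["ft_force"],s["torque"],s["clock"])
a=run(143,179,2,83.8,fb,5); a=run(a,190,1,83.8,fb,5)
E
```

```text
[ 0.32650816 -0.18488763 -0.31827173] 10.545518545250737 [513.68538836  52.20869838  84.37172666] [-1.27037884  0.83901541  7.5326926 ] [ 0.11965355  0.30354551 -0.04281194] 18.2083
145 jx 0.0 jy 0.1 z 7.8 m [-0.08 -0.06  0.08] t 18.5
147 jx 1.2 jy -1.3 z 7.4 m [-0.17 -0.28  0.06] t 18.7
149 jx 0.8 jy -1.8 z 6.5 m [-0.23 -0.29  0.14] t 19.0
151 jx 1.9 jy -0.9 z 6.9 m [-0.21 -0.3   0.1 ] t 19.2
153 jx 0.9 jy -1.1 z 6.7 m [-0.17 -0.32  0.14] t 19.5
155 jx 1.4 jy -1.2 z 5.8 m [-0.19 -0.33  0.11] t 19.7
157 jx 0.2 jy -0.5 z 7.3 m [-0.15 -0.32  0.14] t 20.0
159 jx 1.5 jy -0.4 z 6.4 m [-0.16 -0.3   0.13] t 20.2
161 jx 1.1 jy -0.5 z 6.1 m [-0.13 -0.3   0.14] t 20.5
163 jx 1.5 jy -0.1 z 7.1 m [-0.1  -0.36  0.15] t 20.7
165 jx 1.1 jy -0.7 z 6.3 m [-0.1  -0.32  0.1 ] t 21.0
167 jx 1.0 jy -0.9 z 6.5 m [-0.09 -0.32  0.13] t 21.2
169 jx 0.8 jy 0.5 z 6.5 m [-0.07 -0.31  0.05] t 21.5
171 jx 2.2 jy -0.1 z 7.2 m [-0.02 -0.26  0.13] t 21.7
173 jx 0.8 jy 1.3 z 6.6 m [ 0.   -0.26  0.12] t 22.0
175 jx 1.6 jy 0.6 z 7.0 m [ 0.08 -0.28  0.11] t 22.2
177 jx 1.9 jy 1.2 z 6.2 m [ 0.12 -0.29 -0.  ] t 22.5
179 jx 1.5 jy 0.3 z 6.4 m [ 0.12 -0.31  0.09] t 22.7
180 jx 1.6 jy 1.2 z 6.0 m [ 0.13 -0.4   0.03] t 23.0
181 jx 1.8 jy 1.0 z 5.2 m [ 0.21 -0.37  0.05] t 23.2
182 jx 1.4 jy 1.7 z 5.2 m [ 0.31 -0.38 -0.01] t 23.5
183 jx 2.2 jy 2.0 z 6.2 m [ 0.32 -0.4  -0.03] t 23.7
184 jx 2.2 jy 1.3 z 6.1 m [ 0.4  -0.35  0.02] t 24.0
185 jx 2.8 jy 1.4 z 5.3 m [ 0.33 -0.38  0.02] t 24.2
186 jx 2.1 jy 3.4 z 6.3 m [ 0.47 -0.42 -0.  ] t 24.5
187 jx 2.6 jy 0.9 z 5.4 m [ 0.38 -0.39  0.02] t 24.7
188 jx 2.3 jy 2.4 z 5.8 m [ 0.5  -0.44 -0.03] t 25.0
189 jx 2.8 jy 2.7 z 6.0 m [ 0.44 -0.34 -0.02] t 25.2
190 jx 2.3 jy 2.3 z 5.1 m [ 0.52 -0.32 -0.  ] t 25.5
```

```bash
python3 - <<'E'
from sw import *
fb=np.array([.33,-.18,-.32])
a=run(190,212,1,84.3,fb,6.5)
s=bot.get_state();print(s["position"],sweep_pose((-1,1.9),a,84.3)[0])
E
```

```text
191 jx -0.3 jy 1.2 z 2.5 m [ 0.1  -0.08  0.02] t 25.7
192 jx 0.2 jy 0.5 z 1.5 m [ 0.11 -0.   -0.02] t 26.0
193 jx 0.4 jy 1.0 z 1.8 m [ 0.09 -0.08  0.  ] t 26.2
194 jx -0.0 jy 0.6 z 1.7 m [ 0.1  -0.11 -0.04] t 26.5
195 jx 0.8 jy 0.3 z 2.1 m [ 0.12 -0.13 -0.04] t 26.7
196 jx 0.6 jy 0.3 z 2.0 m [ 0.11 -0.09 -0.05] t 27.0
197 jx 0.8 jy 1.5 z 2.5 m [ 0.15 -0.11 -0.01] t 27.2
198 jx 1.1 jy 0.2 z 1.7 m [ 0.16 -0.08  0.02] t 27.5
199 jx 0.2 jy 0.8 z 1.9 m [ 0.12 -0.11  0.03] t 27.7
200 jx 0.8 jy 1.3 z 2.1 m [ 0.11 -0.12 -0.06] t 28.0
201 jx -0.2 jy 0.5 z 2.0 m [ 0.13 -0.15 -0.02] t 28.2
202 jx 1.4 jy 1.8 z 2.6 m [ 0.18 -0.07 -0.03] t 28.5
203 jx 0.5 jy 1.3 z 1.8 m [ 0.15 -0.07 -0.04] t 28.7
204 jx 1.6 jy 1.3 z 1.7 m [ 0.17 -0.09  0.03] t 29.0
205 jx 1.1 jy 1.2 z 1.9 m [ 0.15 -0.15 -0.03] t 29.2
206 jx 1.5 jy 0.9 z 1.4 m [ 0.15 -0.17  0.02] t 29.5
207 jx 1.4 jy 1.6 z 1.3 m [ 0.15 -0.11 -0.02] t 29.7
208 jx 0.5 jy 0.3 z 2.1 m [ 0.16 -0.1  -0.02] t 30.0
209 jx 1.2 jy 0.9 z 1.4 m [ 0.16 -0.07 -0.03] t 30.2
210 jx 0.7 jy 1.2 z 2.0 m [ 0.22 -0.1   0.  ] t 30.5
211 jx 1.3 jy 1.6 z 2.4 m [ 0.15 -0.11 -0.02] t 30.7
212 jx 1.1 jy 1.4 z 2.3 m [ 0.2  -0.15  0.03] t 31.0
[458.34863062  71.78324244  84.28509174] [458.42861322  71.83772735  84.3       ]
```

```bash
python3 - <<'E'
from sw import *
fb=np.array([.33,-.18,-.32])
a=run(212,245,1,84.3,fb,4)
s=bot.get_state();print(s["position"],sweep_pose((-1,1.9),a,84.3)[0])
E
```

```text
213 jx 1.2 jy 1.4 z 2.1 m [ 0.16 -0.12  0.03] t 31.2
214 jx 0.0 jy 0.9 z 2.2 m [ 0.2  -0.12 -0.04] t 31.5
215 jx 0.2 jy 0.8 z 2.6 m [ 0.16 -0.14  0.05] t 31.7
216 jx 0.6 jy 1.1 z 2.0 m [ 0.16 -0.12  0.07] t 32.0
217 jx -0.3 jy 0.7 z 2.9 m [ 0.24 -0.09  0.03] t 32.2
218 jx 0.3 jy 1.2 z 2.6 m [ 0.15 -0.15 -0.03] t 32.5
219 jx 0.9 jy 1.2 z 1.8 m [ 0.18 -0.09  0.01] t 32.7
220 jx 0.7 jy 1.0 z 2.5 m [ 0.18 -0.1   0.06] t 33.0
221 jx 1.3 jy 1.2 z 2.9 m [ 0.23 -0.09  0.01] t 33.2
222 jx 1.1 jy 0.9 z 3.4 m [ 0.19 -0.12  0.05] t 33.5
223 jx 0.7 jy 0.8 z 2.0 m [ 0.22 -0.13  0.01] t 33.7
224 jx 1.0 jy 1.5 z 2.6 m [ 0.18 -0.09  0.  ] t 34.0
225 jx 0.0 jy 2.0 z 3.3 m [ 0.24 -0.17  0.05] t 34.2
226 jx 0.2 jy 1.2 z 3.4 m [ 0.22 -0.15 -0.01] t 34.5
227 jx 1.3 jy 0.7 z 3.1 m [ 0.26 -0.09  0.02] t 34.7
228 jx 1.0 jy 0.9 z 2.2 m [ 0.25 -0.17 -0.01] t 35.0
229 jx 0.9 jy 1.5 z 2.7 m [ 0.24 -0.12  0.01] t 35.2
230 jx 0.6 jy 1.2 z 3.5 m [ 0.25 -0.1   0.01] t 35.5
231 jx 0.9 jy 2.0 z 2.4 m [ 0.28 -0.17 -0.04] t 35.7
232 jx 0.8 jy 1.6 z 3.5 m [ 0.33 -0.17  0.01] t 36.0
233 jx 1.5 jy 3.5 z 3.4 m [ 0.59 -0.22 -0.  ] t 36.2
234 jx 1.4 jy 4.1 z 2.3 m [ 0.98 -0.12 -0.04] t 36.5
[441.34745475  63.32061623  84.28087902] [441.39727289  63.2345783   84.3       ]
```

```bash
python3 - <<'E'
from sw import *
fb=np.array([.33,-.18,-.32])
a=run(234,245,.5,84.3,fb,8.3)
fs=[]
for _ in range(8): bot.wait(.05); fs.append(np.array(bot.get_state()["ft_force"])-fb)
f=np.mean(fs,0); s=bot.get_state();print("mean",f@jx,f@jy,f[2],s["position"],sweep_pose((-1,1.9),a,84.3)[0],s["clock"])
E
```

```text
234.5 jx 2.2 jy 5.6 z 1.6 m [ 1.25 -0.07 -0.04] t 36.7
235.0 jx 1.8 jy 6.6 z 1.3 m [ 1.35 -0.05 -0.06] t 37.0
235.5 jx 1.3 jy 7.1 z 0.8 m [ 1.59  0.03 -0.16] t 37.2
236.0 jx 0.6 jy 7.8 z 0.3 m [ 1.72  0.02 -0.12] t 37.5
236.5 jx 1.9 jy 8.2 z -0.2 m [ 1.85  0.05 -0.18] t 37.7
mean 1.1730086218096605 8.755529772552075 -0.03395361587436714 [439.53025115  62.38766313  84.20845415] [439.7031366   61.86024416  84.3       ] 38.1083
```

```bash
python3 - <<'E'
from sw import *
fb=np.array([.33,-.18,-.32])
a=run(236.5,238,.5,84.3,fb,10.2)
fs=[]
for _ in range(8): bot.wait(.05); fs.append(np.array(bot.get_state()["ft_force"])-fb)
f=np.mean(fs,0); print("mean",a,f@jx,f@jy,f[2])
bot.command_gripper(40)
s=bot.get_state();p=np.array(s["position"]);print(p,s["ft_force"],s["width"])
bot.move_l(p+[0,0,120],v=150)
bot.goto(j2w(-40,0,230),down(JY-np.pi/2))
c=shot("end"); print(bot.get_state()["clock"])
cv2.imwrite("pics/endc.png",cv2.resize(cv2.imread("pics/end.png")[80:290,200:480],(800,600),interpolation=cv2.INTER_CUBIC))
E
```

```text
237.0 jx 1.5 jy 8.5 z -0.6 m [ 2.04  0.05 -0.13] t 38.4
237.5 jx 1.1 jy 10.2 z -1.1 m [ 2.24  0.11 -0.16] t 38.6
mean 237.5 1.2605597484718665 10.089054792581315 -0.9706534268323411
[438.95299045  61.05280482  84.27066056] [-0.22841557 -0.05235638  0.31611548] 39.608261467329456
41.6667
```

View pics/endc.png

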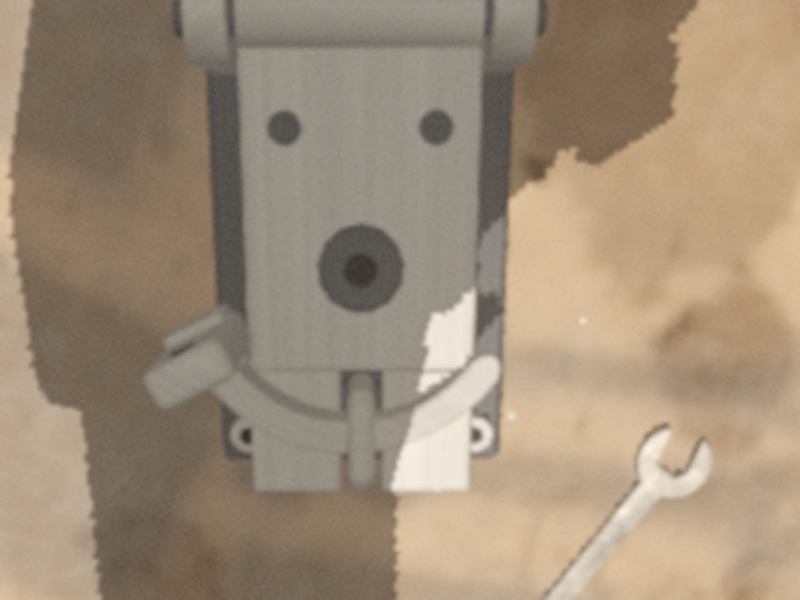

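```bash
python3 -c "
from rig import bot
print(bot.finish_job())"
```

```text
the job is handed in; nothing more can be done
None
```

The leaf is shut on the gear and the hook is wedged through the eye at about 10 N push, released with the robot clear. The job is handed in at about 42 s; the foot force was inferred from the push, not measured, and the verdict was not shown.

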